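# Oil the ball screw and hand over the case that rattles

## Robot

A 6-joint arm with a two-finger parallel gripper is mounted at the origin on the work surface. World frame = base frame: x ahead of the robot, y to its left, z up, the work surface at z = 0. Lengths are in m, angles in degrees, forces in N, time in s.
With the tool pointing down it reaches from about 0.325 to 0.85 m from the base axis. Payload 15.5 kg.
Tool frame: the origin (TCP) lies at the very end of the fingers, on their centre line; the grasp point (between the pads) lies arm.grip_depth behind it (arm.grip_depth is the distance from the TCP to the grasp point, in m); z points along the fingers, y is the line along which they close (so a half turn about z gives the same grasp; the last joint's range is limited). The gripper opens to 91 mm and grips with 3 to 60 N. Pads are 32 mm wide; open, the fingers measure 118 mm over their backs; the gripper's body (76 mm by 178 mm) begins 60 mm behind the grasp point.
Start: joints at [58.871, 28.281, 77.091, -0, 74.628, -5.472], TCP at [0.271, 0.563, 0.176] pointing down, gripper open.
Joint ranges: [-166.48, 166.48], [-47.26, 123.95], [12.59, 153.08], [-70.14, 250.14], [6.76, 159.57], [-176.63, 176.63]. Speed limits (degrees/s): [108.29, 108.29, 147.25, 172.46, 172.46, 172.46].

## Interface

Orientations are given as a 3x3 rotation matrix whose columns are the frame's x, y, z axes.
In Python, from rig import arm gives the robot as it stands. Calls block until the motion is done:
- arm.move_to(position, orientation): joint-space move of the TCP to a pose.
- arm.move_l(position, orientation=None, feed=0.15): straight line of the TCP; orientation=None keeps the orientation; feed is the mean speed in m/s.
- arm.move_joints(angles): joint-space move.
- arm.grip(opening): finger opening in m; the grip force is fixed at half the most; returns when the fingers have stopped.
- arm.sleep(seconds).
- arm.solve_ik(position, orientation): joint angles nearest the present ones, or None.
- arm.snapshot(name): name is "side" or "top"; returns the picture (384x512x3 uint8, red, green, blue); there is no depth.
- arm.get_calibration(name): a dict with "intrinsics" (3x3 intrinsics, pixels), "cam_to_world" (4x4, takes a point from camera to world coordinates). Camera axes: x right, y down, z forward; pixel columns grow to the right and rows downward; lengths in m; the calibration is good to about 2 mm. A picture is of the moment at which its call begins. get_calibration takes no time and is no camera call.
A pose or a line that the arm cannot do raises arm.Unreachable and nothing moves.
- arm.sign_off(): hands the job in; it is judged then, once.
Readings, each from a call of its own:
- arm.current_t(): time.
- arm.current_joint_positions(): joint angles.
- arm.current_dq(): joint speeds.
- arm.current_tau(): joint torques, N m.
- arm.current_ee_pos(): TCP position.
- arm.current_tool_rot(): TCP orientation.
- arm.current_force(): force on the tool from outside, world axes, zero at the start.
- arm.current_torque(): the same for the moment, N m.
- arm.current_width(): finger opening in m.
- arm.current_grasp_force(): force on a finger pad.
Only numpy, scipy, OpenCV 4.12 (cv2) and the standard library are available. Lean on these libraries where they do the work, as an engineer would, in place of code of your own. Each camera call takes 0.05 s, during which the arm holds its last target. There are 200 camera calls.

## Task

We are refitting a ball screw: first press the oiler's pump cap all the way down and let it spring back up to oil the screw. Then shake the three sealed parts cases to find the one with the loose spare ball in it, standing any other case you lift back upright on the bench where it was, and finish while holding the rattling case level in the gripper over the black rubber mat, about 15 to 20 cm above the bench, for me to take (do not put it down). Leave the small things lying around the cases and the mat where they are.

Things in the scene. Friction and masses are not known exactly. Their poses are not given: they have to be found in the camera images.
- case_a: sealed parts case, black base, grey lid, 130 mm long (its x axis) x 50 wide (y) x 42 tall, 0.24 to 0.37 kg; origin at the centre of its underside, z up. Flat on the bench, long axis within 0.25 rad of world x; grip it across the 50 mm width near the middle. The three cases look alike. In ONE (no place or weight tells which) a loose steel ball can roll; the other two are packed solid
- case_b: like case_a. The loose ball, in whichever case holds it, is 30 mm across, 0.11 kg, and can roll about 70 mm along the inside length of that case and a few mm across it. When the lifted case is jerked or tilted lengthwise (0.3 rad is plenty) the ball runs to the end and knocks
- case_c: like case_a. With the ball at one end or the other the moment felt at the wrist about the case's y axis, held level, differs by about 0.07 N m (tilt one way, level, wait half a second for the arm to settle, average the reading over 0.4 s; then the other way); a packed case differs by less than 0.02
- knock_a (a joint): how far the ball has knocked the hidden end liners of case_a outwards, in m: 0 at the start, up to 0.008 once the case has rattled; friction keeps it there. It stays 0 in a packed case
- knock_b (a joint): as knock_a, for case_b
- knock_c (a joint): as knock_a, for case_c
- pump_top (a point): centre of the top face of the oiler's sprung pump cap, a grey round cap 34 mm across with a thin spout, about 174 mm above the bench when up. The white bottle (58 mm across) is clamped fast to the bench beside a small linear axis with a ball screw (up to 70 mm tall, its middle 75 mm from the bottle towards the cases). The cap goes straight down
- pump (a joint): travel of the pump cap in m: 0 = up, 0.010 = fully down; the spring needs about 2 N to start and 6.5 N to be fully down
- mat: flat black rubber hand-over mat fixed to the far part of the bench, 110 (x) x 160 (y) x 3 mm; origin at the centre of its underside
- collet_nut: bystander: steel collet nut, 28 mm across, 20 mm tall, origin at the centre of its underside; leave it where it is
- clamp: bystander: brass hold-down clamp, 22 x 50 x 12 mm with a stud up to 28 mm, origin at the centre of its underside; leave it where it is
- sanding_block: bystander: cork sanding block, 70 x 110 x 32 mm, origin at the centre of its underside; leave it where it is
- tape: bystander: roll of tape lying flat, 96 mm across, 24 mm tall, origin at the centre of its underside; leave it where it is

How it is judged:
By the outcome, as a careful person would: the job done as asked, in the order asked, and still so for the second after the job is handed in, while the arm keeps its last pose, push and grip.
It also fails if it takes over 72 s, if anything falls off the work surface, if the arm or the gripper's body presses on something with over 40 N, if the wrist force passes 120 N, or if a joint passes its speed limit or range.

## Working session

There is one attempt and no reset: what is moved stays moved. The work goes in short steps, each a Python script; the robot and the scene stay as the last script left them, time stands still between calls to the robot, and variables do not carry over. Pictures are saved under pics/ and viewed, at most 10 in all, crops included, and the job is handed in when it is done.

```bash
mkdir -p pics; python3 - <<'E'
from rig import arm
import cv2
for n in("top","side"):
    im=arm.snapshot(n); cv2.imwrite(f"pics/{n}0.png",im[:,:,::-1])
    c=arm.get_calibration(n); print(n,c["intrinsics"].round(1).tolist(),c["cam_to_world"].round(3).tolist())
print(arm.grip_depth,arm.current_tool_rot().round(2),arm.current_t(),arm.current_width())
E
```

```text
top [[433.9, 0.0, 254.0], [0.0, 433.9, 193.9], [0.0, 0.0, 1.0]] [[-0.018, -0.976, 0.215, 0.331], [-1.0, 0.018, -0.002, -0.009], [-0.002, -0.215, -0.977, 1.369], [0.0, 0.0, 0.0, 1.0]]
side [[396.4, 0.0, 254.5], [0.0, 396.4, 196.7], [0.0, 0.0, 1.0]] [[0.974, -0.149, 0.171, 0.436], [-0.226, -0.578, 0.784, -0.719], [-0.018, -0.802, -0.597, 0.663], [0.0, 0.0, 0.0, 1.0]]
0.0188 [[-0.9   0.43 -0.  ]
 [ 0.43  0.9  -0.  ]
 [ 0.   -0.   -1.  ]] 0.1 0.0912107659653485
```

View pics/top0.png

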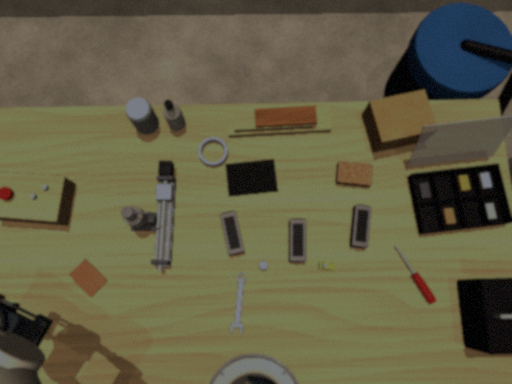

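View pics/side0.png

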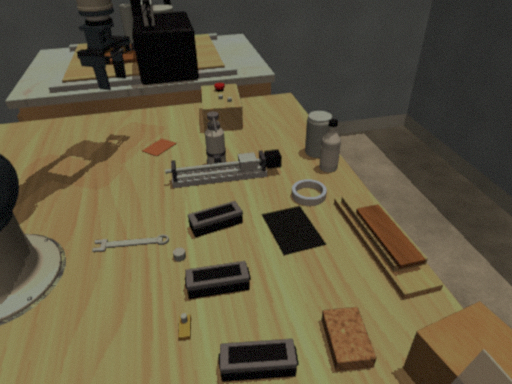

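The top view shows the oiler at about (130,213), the cases at (232,233), (298,240) and (361,226), and the mat at (251,177). In the side view the cap is near (213,118). I'll zoom in on the cap and cases.

```bash
cat > h.py <<'E'
import numpy as np, cv2
from rig import arm
def ray(n,p):
    c=arm.get_calibration(n); T=np.array(c["cam_to_world"]); d=T[:3,:3]@np.linalg.solve(c["intrinsics"],[p[0],p[1],1.]); return T[:3,3],d
def plane(n,p,z):
    o,d=ray(n,p); return o+d*(z-o[2])/d[2]
def proj(n,P):
    c=arm.get_calibration(n); T=np.linalg.inv(c["cam_to_world"]); q=c["intrinsics"]@(T[:3,:3]@P+T[:3,3]); return q[:2]/q[2]
def down(yaw):  # tool y (closing line) at angle yaw from world y
    c,s=np.cos(yaw),np.sin(yaw)
    return np.array([[-c,-s,0],[-s,c,0],[0,0,-1.]])
E
python3 - <<'E'
import cv2,numpy as np
t=cv2.imread("pics/top0.png");s=cv2.imread("pics/side0.png")
a=cv2.resize(t[190:250,105:165],None,fx=6,fy=6,interpolation=2)
b=cv2.resize(s[100:160,190:250],None,fx=6,fy=6,interpolation=2)
c=cv2.resize(t[200:275,210:380],None,fx=4.2,fy=3,interpolation=2)
o=np.zeros((590,740,3),np.uint8);o[:360,:360]=a;o[:360,365:725]=b;o[365:590,:714]=c
cv2.imwrite("pics/z.png",o)
E
```

```text
(no output)
```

View pics/z.png

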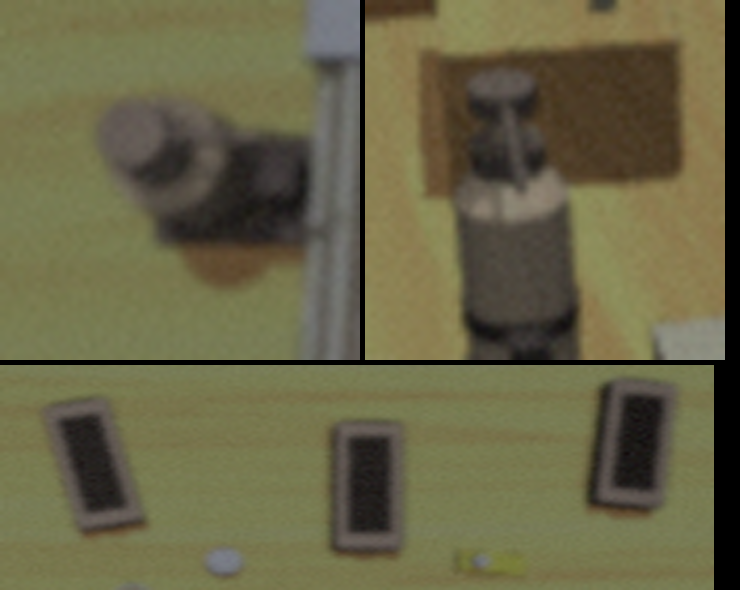

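Cap top centre: top (126.8,212.2), side (212.5,113.8). The case lids are clear grey frames with black inserts.

```bash
cat > see.py <<'E'
from h import *
def cases(im):
    out=[]
    hsv=cv2.cvtColor(cv2.GaussianBlur(im,(3,3),0),cv2.COLOR_RGB2HSV)
    m=((hsv[...,1]<75)&(hsv[...,2]>65)).astype(np.uint8)
    m[:195]=0;m[270:]=0;m[:,:215]=0;m[:,385:]=0
    for c in cv2.findContours(m,cv2.RETR_EXTERNAL,cv2.CHAIN_APPROX_NONE)[0]:
        if cv2.contourArea(cv2.convexHull(c))<300: continue
        w=np.array([plane("top",p,.042)[:2] for p in c[:,0]])
        (cx,cy),(a,b),_=r=cv2.minAreaRect((w*1000).astype(np.float32))
        bx=cv2.boxPoints(r); e=[bx[1]-bx[0],bx[2]-bx[1]]; l=max(e,key=np.linalg.norm)
        yaw=np.arctan2(l[1],l[0]); yaw=(yaw+np.pi/2)%np.pi-np.pi/2
        out.append((cx/1e3,cy/1e3,yaw,max(a,b),min(a,b)))
    return sorted(out,key=lambda r:-r[1])
E
python3 - <<'E'
from see import *
im=cv2.imread("pics/top0.png")[:,:,::-1].copy()
for r in cases(im): print(np.round(r,3))
o1,d1=ray("top",(126.8,212.2));o2,d2=ray("side",(212.5,113.8))
k=np.linalg.lstsq(np.c_[d1,-d2],o2-o1,rcond=None)[0]
print("cap",o1+k[0]*d1,o2+k[1]*d2,plane("top",(126.8,212.2),.174),plane("side",(212.5,113.8),.174))
m=(cv2.cvtColor(im,cv2.COLOR_RGB2GRAY)<45).astype(np.uint8);m[:155]=0;m[200:]=0;m[:,:220]=0;m[:,285:]=0
ys,xs=np.nonzero(m);print("mat",plane("top",(xs.mean(),ys.mean()),.003),m.sum())
for n,p,z in(("nut",(263,266),.02),("clamp",(327,266),.012),("screw",(165,225),.05),("tape",(213,152),.024),("block",(354,174),.032)):print(n,plane("top",p,z).round(3))
E
```

```text
[5.05000e-01 6.10000e-02 2.31000e-01 1.32856e+02 5.60510e+01]
[ 4.79000e-01 -1.61000e-01 -1.80000e-02  1.31689e+02  9.13620e+01]
[ 6.06000e-01 -2.53000e-01 -1.52600e+00  2.97711e+02  1.58840e+01]
[ 5.20000e-01 -3.42000e-01 -1.23000e-01  1.34729e+02  5.45230e+01]
cap [0.54936313 0.34569541 0.17294421] [0.54948318 0.34569228 0.17296516] [0.5491707  0.34538254 0.174     ] [0.54924389 0.34344257 0.174     ]
mat [ 0.68788727 -0.00328705  0.003     ] 1437
nut [ 0.402 -0.035  0.02 ]
clamp [ 0.399 -0.233  0.012]
screw [0.53  0.263 0.05 ]
tape [0.77  0.119 0.024]
block [ 0.685 -0.331  0.032]
```

```bash
sed -i 's/<75)/<62)/; s/^    m\[:195/    m=cv2.morphologyEx(m,cv2.MORPH_OPEN,np.ones((2,2),np.uint8));m[:195/' see.py
python3 - <<'E'
from see import *
for r in cases(cv2.imread("pics/top0.png")[:,:,::-1].copy()): print(np.round(r,3))
R=down(-.445); c=np.array([.5492,.345])
arm.grip(0.0)
arm.move_to([*c,.20],R); print(arm.current_t())
arm.move_l([*c,.176],feed=.08)
f0=np.array(arm.current_force()); print(f0.round(2))
z=.171
while z>.158:
    arm.move_l([*c,z],feed=.05); f=arm.current_force()-f0; print(round(z,4),f.round(1),arm.current_ee_pos()[2].round(4))
    if abs(f[2])>12: break
    z-=.003 if z>.167 else .0012
arm.sleep(.2); print(arm.current_force()-f0)
arm.move_l([*c,.20],feed=.1); arm.sleep(.2); print(arm.current_t(),arm.current_force())
cv2.imwrite("pics/s1.png",arm.snapshot("side")[:,:,::-1])
E
```

```text
[5.01000e-01 5.70000e-02 2.23000e-01 1.29724e+02 4.96550e+01]
[ 4.75000e-01 -1.44000e-01 -1.80000e-02  1.28433e+02  5.17620e+01]
[  0.516  -0.343  -0.152 130.064  49.798]
2.8
[ 0.29 -0.21 -0.3 ]
0.171 [-0.5  0.2  0.1] 0.1709
0.168 [0.  0.  0.7] 0.1679
0.165 [-0.9 -0.1  1.5] 0.1648
0.1638 [-0.2  0.1 -0.1] 0.1637
0.1626 [ 0.6 -0.4  0.6] 0.1625
0.1614 [-0.6  0.8 -0.2] 0.1613
0.1602 [-0.1  0.5  1.2] 0.1601
0.159 [-0.3 -0.2  0. ] 0.1589
[ 0.40384646 -0.89823211 -0.20656156]
6.2083 [ 0.19725302 -0.18063344  0.75645093]
```

```bash
python3 - <<'E'
from h import *
t=arm.snapshot("top")[:,:,::-1];s=cv2.imread("pics/s1.png");print(arm.current_width(),arm.current_ee_pos(),proj("side",np.array([.5492,.345,.2])),proj("top",np.array([.5492,.345,.2])))
o=np.hstack([cv2.resize(t[160:280,80:180],(400,480),interpolation=2),cv2.resize(s[60:180,165:265],(400,480),interpolation=2)])
cv2.imwrite("pics/z2.png",o)
E
```

```text
0.00030085737073841053 [0.54900148 0.34489949 0.19948516] [211.66700829 105.12124117] [124.20203334 210.53196925]
```

View pics/z2.png

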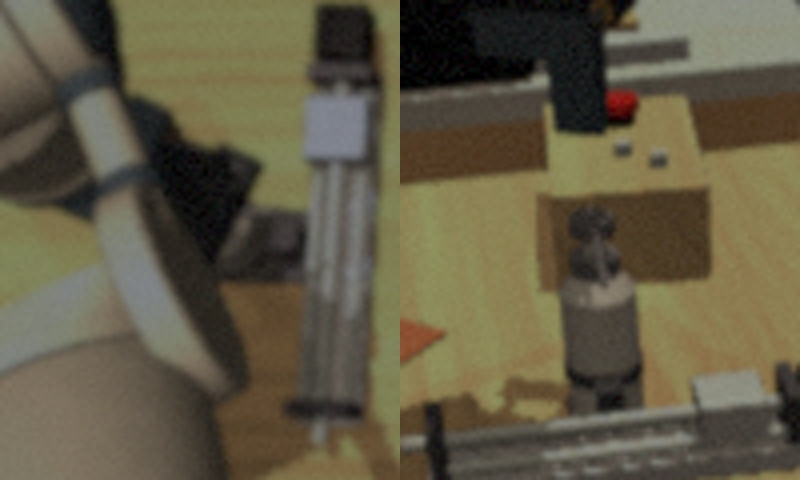

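The side view puts the closed fingertips at about pixel row 92, but the TCP at z=0.20 should project to row 105. So the fingers end about 35 mm above the reported TCP. I'll check that by going down further while watching the force.

```bash
cat >> h.py <<'E'
def force(n=8):
    F=[]
    for _ in range(n): F.append(np.array(arm.current_force())); arm.sleep(.01)
    return np.mean(F,0)
E
python3 - <<'E'
from h import *
c=[.5492,.345]
f0=force(); arm.move_l([*c,.160],feed=.1)
z=.157
while z>.125:
    arm.move_l([*c,z],feed=.08); f=force(5)-f0; print(round(z,4),f.round(1))
    if np.linalg.norm(f)>1.8: break
    z-=.003
print(arm.current_t())
s=arm.snapshot("side")[:,:,::-1];t=arm.snapshot("top")[:,:,::-1]
cv2.imwrite("pics/z3.png",np.hstack([cv2.resize(t[160:280,80:180],(400,480),interpolation=2),cv2.resize(s[60:180,165:265],(400,480),interpolation=2)]))
E
```

```text
0.157 [0.3 0.6 0.3]
0.154 [-0.3  0.2  0.3]
0.151 [-0.1  0.5  0.1]
0.148 [-0.4  0.6 -0.1]
0.145 [-0.1  0.4  0.4]
0.142 [-0.   0.3 -0.2]
0.139 [ 0.1  0.3 -0.1]
0.136 [0.1 0.7 1.6]
0.133 [0.6 0.6 2.7]
9.55
```

View pics/z3.png

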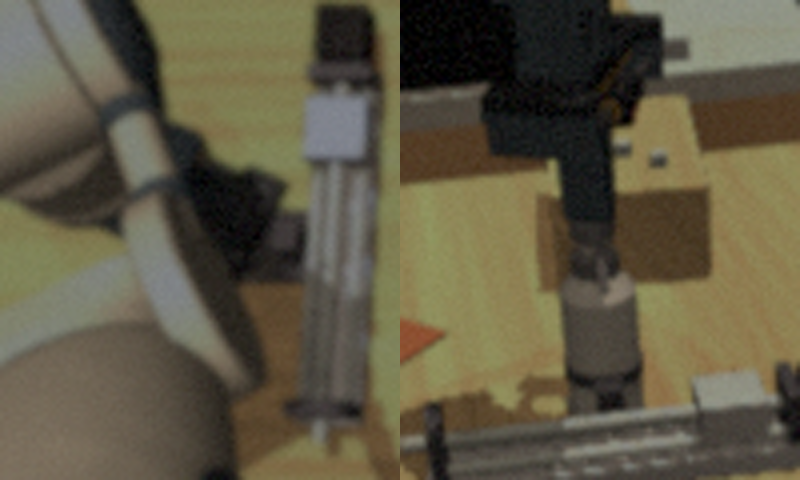

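Confirmed: contact came at a reported z of about 0.136, against a true cap height of 0.174. So the real tip is about 38 mm above the reported TCP, and it is centred on the cap. Next I press it fully down.

```bash
python3 - <<'E'
from h import *
c=[.5492,.345]
z=.130
while z>.112:
    arm.move_l([*c,z],feed=.06); f=force(5); print(round(z,4),f.round(1),arm.current_ee_pos()[2].round(4))
    if np.linalg.norm(f)>14: break
    z-=.003 if z>.128 else .001
arm.move_l([*c,.16],feed=.08); arm.sleep(.3)
print(force(),arm.current_t()); 
s=arm.snapshot("side")[:,:,::-1]
cv2.imwrite("pics/s4.png",s)
a=cv2.cvtColor(s,6).astype(int); b=cv2.cvtColor(cv2.imread("pics/side0.png"),6).astype(int)
print("cap diff vs start",abs(a-b)[112:150,206:224].mean())
E
```

```text
0.13 [0.9 0.8 3.9] 0.13
0.127 [0.8 0.7 5.4] 0.1272
0.126 [0.7 0.4 5.9] 0.1263
0.125 [-2.2 -1.1 13.5] 0.1259
0.124 [-5.5 -2.9 24.6] 0.1257
[ 0.11373211  0.12706513 -0.14786174] 12.075
cap diff vs start 7.286549707602339
```

```bash
cat > job.py <<'E'
from h import *
from scipy.spatial.transform import Rotation as Ro
DZ=.038; GZ=.010-DZ; HZ=.10
C={"a":(.501,.057,.223),"b":(.475,-.144,-.018),"c":(.516,-.343,-.152)}
def mom(ax):
    arm.sleep(.5); T=[]
    for _ in range(20): T.append(np.dot(arm.current_torque(),ax)); arm.sleep(.02)
    return np.mean(T)
def test(k):
    x,y,w=C[k]; R=down(w); ax=np.array([-np.sin(w),np.cos(w),0])
    arm.move_to([x,y,.05],R); arm.grip(.09)
    arm.move_l([x,y,GZ],feed=.12); f=force(3); arm.grip(.03)
    wd=arm.current_width(); print(k,"width",wd,"f",f.round(1),"t",arm.current_t())
    if not .045<wd<.056: return None
    arm.move_l([x,y,HZ],feed=.15); m=[]
    for s in(.35,-.35):
        arm.move_to([x,y,HZ],Ro.from_rotvec(ax*s).as_matrix()@R); arm.sleep(.25)
        arm.move_to([x,y,HZ],R); m.append(mom(ax))
    print(k,"moments",np.round(m,4),"diff",round(m[0]-m[1],4),"t",arm.current_t(),"w",arm.current_width(),"f",force(3).round(1))
    return abs(m[0]-m[1])
def back(k):
    x,y,w=C[k]; arm.move_l([x,y,GZ+.02],feed=.15); arm.move_l([x,y,GZ],feed=.04)
    print("set",force(3).round(1)); arm.grip(.088); arm.move_l([x,y,.05],feed=.15); print(arm.current_t())
E
python3 - <<'E'
from job import *
x,y,w=C["a"]
arm.move_l([.5492,.345,.18],feed=.15)
print(test("a"))
cv2.imwrite("pics/s5.png",arm.snapshot("side")[:,:,::-1])
E
```

```text
a width 0.0502551790838261 f [ 0.1 -0.1  0.5] t 16.5167
a moments [0.0126 0.0262] diff -0.0136 t 21.95 w 0.049654031691167666 f [ 0.  -0.1 -3.1]
0.013584475434287658
```

View pics/s5.png

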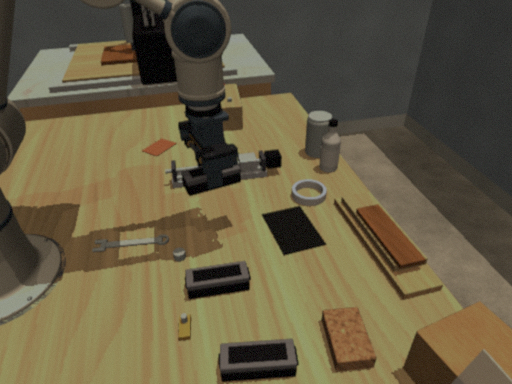

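Case a is held level in the gripper, near pixel (215,180). Its moment difference is 0.014, so it is packed. I'll put it back and test b.

```bash
python3 - <<'E'
from job import *
back("a"); 
if (test("b") or 1)<.035: back("b"); test("c")
E
```

```text
set [ 0.6  0.  -2.3]
24.9667
b width 0.05019037600086769 f [ 0.1 -0.3 -0.6] t 27.5583
b moments [ 0.0555 -0.0324] diff 0.0879 t 32.875 w 0.04937055841396983 f [ 0.5  0.4 -2.3]
```

Case b rattles, with a difference of 0.088. I'll carry it level to the mat.

```bash
python3 - <<'E'
from job import *
from see import cases
R=down(C["b"][2])
arm.move_l([C["b"][0],C["b"][1],.146],R,feed=.12)
arm.move_l([.688,-.003,.146],R,feed=.15); arm.sleep(.5)
print(arm.current_t(),arm.current_ee_pos(),arm.current_tool_rot().round(3).tolist(),arm.current_width())
s=arm.snapshot("side")[:,:,::-1];t=arm.snapshot("top")[:,:,::-1]
try: print([np.round(r,3) for r in cases(t[:,:,::-1].copy())])
except Exception as e: print(e)
print("case a end px expected", proj("side",np.array([.688,-.028,.174])))
o=np.zeros((600,400,3),np.uint8);o[:300]=cv2.resize(s,(400,300));o[300:]=cv2.resize(t,(400,300));cv2.imwrite("pics/z6.png",cv2.resize(np.hstack([s[80:330,60:330],t[110:360,170:440]]),None,fx=1.45,fy=1.45))
E
```

```text
35.7833 [ 0.68797758 -0.00302028  0.14601917] [[-1.0, 0.018, 0.0], [0.018, 1.0, 0.0], [-0.0, 0.0, -1.0]] 0.049727080113317786
[array([5.81000e-01, 6.00000e-02, 9.79000e-01, 1.01249e+02, 6.23860e+01]), array([5.04000e-01, 4.60000e-02, 1.42000e+00, 1.31322e+02, 3.13940e+01]), array([4.3500e-01, 1.0000e-03, 1.5530e+00, 2.1987e+02, 8.4463e+01]), array([  0.516,  -0.343,  -0.155, 130.25 ,  49.897])]
case a end px expected [298.71198822 176.28385536]
```

View pics/z6.png

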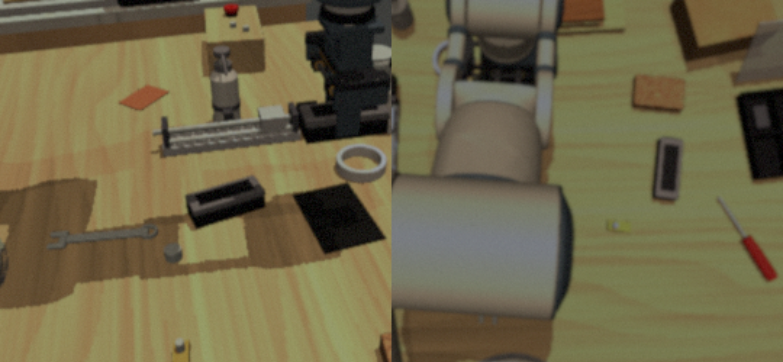

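The side view shows case b held level, with its lower front edge near (298,175) and the mat below. Calibration predicts row 176 for an underside at 0.174 m. Case a is upright at (217,218), where it started, and the small items haven't moved.

```bash
python3 -c "
from rig import arm
print(arm.sign_off())"
```

```text
the job is handed in; nothing more can be done
None
```

I pressed the oiler cap fully down and let it spring back, put case_a back upright in its place after it tested packed, and handed in with case_b, the rattling one, held level over the mat about 17 cm above the bench; case_c never needed lifting.

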